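Free a string clamp from its jig and show it to the inspection camera

TASK

The string clamp lying in the bench jig is due for inspection: wind the jig's crank anticlockwise (seen from above) through a full turn, up to its stop, so that the jaw lets go of the clamp's tail, and leave it open. Then lift the clamp out and hold it up to the inspection camera: its middle 160 mm in front of the lens on the line of sight, its toothed nose pointing straight at the lens, thumb lever on top and not rolled to either side. Finish while holding it there quite still in the gripper, touching neither camera nor jig with it, and leave everything else on the bench where it is.

Things in the scene. Friction and masses are not known exactly. Their poses are not given: they have to be found in the camera images.
- clamp_center (a point): centre of the string clamp in the jig: bare metal, 160 g, 120 mm long in x. Aluminium body 24 mm wide and tall, from 25 mm behind to 30 mm ahead of the centre; ahead of it two toothed steel plates (nose, +x), behind it a round 20 mm shaft (tail, -x). y across; z out of its top, where a thumb lever reaches 17 mm above the centre. The body's sides are free to grip from above
- clamp_nose (a point): tip of that clamp's toothed nose, on its long axis, 60 mm ahead (+x) of its centre; the nose is 16.5 mm wide. In the jig, cheeks stand on both sides of it from 45 mm ahead of the clamp's centre, reaching 4 mm above the centre, and an end stop stands in front
- jig: fixed jig on a steel base plate 320 x 100 x 12 mm; origin on the table, x along its length. Clamp centre 65 mm along +x (nose to +x), level on an 18 mm wide bed 45 mm above the table; crank axis 115 mm along -x. A jaw (44 mm wide) has a lip over the last 18 mm of the clamp's tail; winding the crank draws it back 4.7 mm per rad, 30 mm a turn. All but the crank is lower than 84 mm
- crank_hinge (a point): point on the crank's vertical axis, 115 mm above the table
- crank_grip (a point): point on the axis of the crank's upright handle, 121 mm above the table, about half-way up: a black round sleeve 18 mm in diameter that spins freely, from 96 to 142 mm above the table, 55 mm from the crank's axis. The flat crank arm below it reaches up to 95 mm and turns above everything else on the jig
- crank (a joint): crank angle in rad, growing anticlockwise seen from above; starts between 0 and 0.3 (jaw closed), hard stop at 6.6 (jaw open). At 0 the arm points along the jig's -x. About 0.1 N m of friction (2 N at the handle); it stays where it is left
- cam_head: inspection camera, a grey box 46 mm wide with a black lens barrel 38 mm wide, on a stand at the far right, 330 mm up. Origin at the centre of the lens face; it looks along its own -x, 0.42 rad (24 degrees) below level, roughly towards the robot; y is level, +x points from the lens back into the camera. A rightly presented clamp has the same attitude as this frame
- cam_focus (a point): the point in the air on the line of sight 160 mm in front of the lens (at -160 mm on the head's x), where the clamp's centre belongs; about 265 mm above the table
- shuttle: shuttlecock standing on its skirt, cork up, 66 mm wide, 85 mm tall. Loose bystander; origin under its middle
- grommet_tray: clear plastic tray of grommets, 70 x 100 mm, 25 mm tall. Loose bystander; origin under its middle
- reel: flanged string reel lying flat, 100 mm wide, 38 mm tall. Loose bystander; origin under its middle
- screwdriver: screwdriver lying flat, 190 mm long. Loose bystander
- wrench: wrench lying flat, 150 mm long. Loose bystander
- mug: white mug, 76 mm wide, 90 mm tall. Loose bystander; origin under its middle
- short_clamp: another string clamp of the same make but with a stub tail (97 mm long), lying loose on the bench, not the one in the jig. Loose bystander; origin under its middle
Not all that is in view belongs to the job. What is shaped like the part that bears clamp_center but orange or pink is not meant.

How it is judged:
By the outcome, as a careful person would: the job done as asked, in the order asked, and still so for the second after the job is handed in, while the arm keeps its last pose, push and grip.
It also fails if it takes over 70 s, if anything falls off the work surface, if the arm or the gripper's body presses on something with over 40 N, if the wrist force passes 120 N, or if a joint passes its speed limit or range.

ROBOT

A 6-joint arm with a two-finger parallel gripper is mounted at the origin on the work surface. World frame = base frame: x ahead of the robot, y to its left, z up, the work surface at z = 0. Lengths are in mm, angles in rad, forces in N, time in s.
With the tool pointing down it reaches from about 275 to 775 mm from the base axis. Payload 14.6 kg.
Tool frame: the origin (TCP) lies on the centre line of the jaws, within the pads' length; the fingertips stand 8 mm ahead of it and the grasp point (between the pads) lies 11 mm behind it (env.tips_ahead is the distance from the TCP to the fingertips, in mm); x points along the fingers, y is the direction in which the jaws open and shut, and the axes are right-handed (so a half turn about x gives the same grasp; the last joint's range is limited). The gripper opens to 85 mm and grips with 20 to 120 N. Pads are 22 mm wide; open, the fingers measure 114 mm over their backs; the gripper's body (76 mm by 85 mm) begins 54 mm behind the grasp point. The pads swing forward as they close: fully open they stand 13 mm farther back than shut.
Start: joints at [1.015, 0.263, -0.048, 1.259, 0, 1.415], TCP at [204.836, 483.395, 217.478] pointing down, gripper open.
Joint ranges: [-2.65, 2.65], [-0.89, 1.7], [-1.18, 1.37], [-2.13, 2.11], [-1.35, 1.29], [-3.14, 3.14]. Speed limits (rad/s): [1.89, 1.89, 2.57, 2.79, 3.14, 3.14].

INTERFACE

Orientations are given as a unit quaternion [x, y, z, w].
In Python, from cell import env gives the robot as it stands. The module is installed in compiled form; this text tells all that it offers.
- The arm moves only by the tool move_arm, never from a script. Its arguments are lists of equal length, an entry for each row: "xyz": the shift along the world's x, y, z as a fraction of full scale, a list of three; "dr": the turn, a rotation vector about the world's x, y, z as a fraction of full scale, a list of three. In form: {"xyz": [[x, y, z], ...], "dr": [[rx, ry, rz], ...]}. A call has 1 to 10 rows; each row shifts and turns the commanded pose from where the row before left it; what a row does not reach is not made up. Full scale, the value 1, is 0.025 m for a shift and 6 degrees for a turn. A row lasts 1/12 s, in which the tool goes at most 41.7 mm and 7.16 degrees, less where a joint would pass 70% of its speed; a pose out of reach is approached as far as the arm can. A call with a number of a shift or a turn outside -1 to 1 is refused whole. A call with a gripper value outside its range is refused whole. "fingers" is the closure, from -1 (fully open) to 1 (shut), set as the call begins (left out, the last holds). The fingers move at their own pace and stop on an object; "newtons" is the grip in N (left out, the last holds). Time passes only in rows, so rows that do not move let the fingers close. It gives the time, the measured TCP pose, the force and the opening at its end, in the units of the state.
- env.read_state(): the state, without advancing time (a new reading comes with each control period).
- env.read_camera(name): name is "side" or "top"; returns a dict with "color" (384x512x3 uint8, red, green, blue), "depth" (384x512 float32, mm along the optical axis (not along the pixel's ray), 0 where there is no reading), "fx", "fy", "cx", "cy" (pixels), "xyz" and "rotation" of the camera in the world. Camera axes: x right, y up, looking along -z (the intrinsics and any distortion apply to the point x, -y, -z); pixel columns grow to the right and rows downward; lengths in mm; the calibration is good to about 2 mm. A picture is of the moment at which its call begins.
- env.finish_job(): hands the job in, once; it reports no verdict.
The state is a dict: "clock": time; "joint_pos": joint angles; "joint_vel": joint speeds; "joint_torque": joint torques, N m; "eef_pos": TCP position; "ee_rot": TCP orientation; "force": force on the tool from outside, world axes, zero at the start; "wrist_torque": the same for the moment, N m; "opening": opening from 0.0 (shut) to 1.0 (fully open).
Only numpy, scipy, OpenCV 4.12 (cv2) and the standard library are available. Lean on these libraries where they do the work, as an engineer would, in place of code of your own. Each camera call takes 0.05 s, during which the arm holds its last target. There are 200 camera calls.

## Working session

There is one attempt and no reset: what is moved stays moved. The work goes in short steps, Python scripts to look and compute and a tool call to move; the robot and the scene stay as the last step left them, time stands still between calls to the robot, and variables do not carry over. Pictures are saved under pics/ and viewed, about 8 in all and at most 12, crops included, and the job is handed in when it is done.

Besides the shell and the picture viewer there is one more tool, called after "Request:" as name(argument=value, ...) on one line, values as JSON. move_arm: Moves the arm, as the interface text tells. Shift numbers are shares of 0.025 m and turn numbers shares of 6 degrees, none past 1 either way. Its arguments: {"type":"object","properties":{"xyz":{"type":"array"},"dr":{"type":"array"},"fingers":{"type":"number"},"newtons":{"type":"number"}},"required":["xyz","dr"]}

```bash
mkdir -p pics
cat > h.py <<'E'
import numpy as np, cv2
from cell import env
from scipy.spatial.transform import Rotation as R
def cam(n):
    c=env.read_camera(n); r=np.array(c["rotation"],float)
    c["R"]=r if r.shape==(3,3) else R.from_quat(r).as_matrix(); c["t"]=np.array(c["xyz"],float); return c
def ray(c,u,v):
    d=np.array([(u-c["cx"])/c["fx"],-(v-c["cy"])/c["fy"],-1.0]); return c["R"]@d
def onz(c,u,v,z):
    d=ray(c,u,v); return c["t"]+d*(z-c["t"][2])/d[2]
def pt(c,u,v):
    return c["t"]+ray(c,u,v)*float(c["depth"][int(v),int(u)])
def cloud(c):
    v,u=np.mgrid[:384,:512]; D=c["depth"]
    d=np.stack([(u-c["cx"])/c["fx"],-(v-c["cy"])/c["fy"],-np.ones_like(D)],-1)
    return c["t"]+(d*D[...,None])@c["R"].T
def save(c,f,box=None,s=1):
    im=c["color"][...,::-1]
    if box: im=im[box[1]:box[3],box[0]:box[2]]
    cv2.imwrite("pics/"+f,cv2.resize(im,None,fx=s,fy=s,interpolation=cv2.INTER_CUBIC))
E
python3 - <<'E'
from h import *
for n in("top","side"):
    c=cam(n); save(c,n+"0.png",None,1.5); print(n,c["fx"],c["cx"],c["cy"],c["t"],c["R"].round(3).tolist(),[k for k in c])
print(env.read_state())
E
```

```text
top 460.5609601410714 250.00854148922704 188.617055537093 [ 297.74972446  -56.42195569 1818.4403853 ] [[0.004, 0.987, -0.164], [-1.0, 0.005, 0.006], [0.006, 0.164, 0.986]] ['color', 'depth', 'fx', 'fy', 'cx', 'cy', 'xyz', 'rotation', 'R', 't']
side 378.98499199814717 251.01852683095873 193.72067275204398 [ 346.11234766 -814.03841042 1148.09840217] [[0.964, 0.199, -0.176], [-0.266, 0.736, -0.623], [0.005, 0.647, 0.762]] ['color', 'depth', 'fx', 'fy', 'cx', 'cy', 'xyz', 'rotation', 'R', 't']
{'clock': 0.1, 'joint_pos': array([ 1.01470507e+00,  2.63464306e-01, -4.88331224e-02,  1.25941821e+00,
        9.79339051e-06,  1.41552210e+00]), 'joint_vel': array([ 0.00183433, -0.00127398,  0.00115697,  0.00170375, -0.002078  ,
        0.00043923]), 'joint_torque': array([ 3.54168762e-03, -6.38576174e+01,  3.85064864e+01,  1.00368427e-02,
       -7.77881814e-05, -4.54856752e-05]), 'eef_pos': array([204.696384  , 483.18042602, 217.09359768]), 'ee_rot': array([ 0.14046004,  0.69307063, -0.14106699,  0.69283777]), 'force': array([ 0.1073709 , -0.19731626,  0.81213618]), 'wrist_torque': array([ 0.00940632, -0.01117574, -0.01057043]), 'opening': 1.0033272482402098}
```

View pics/top0.png

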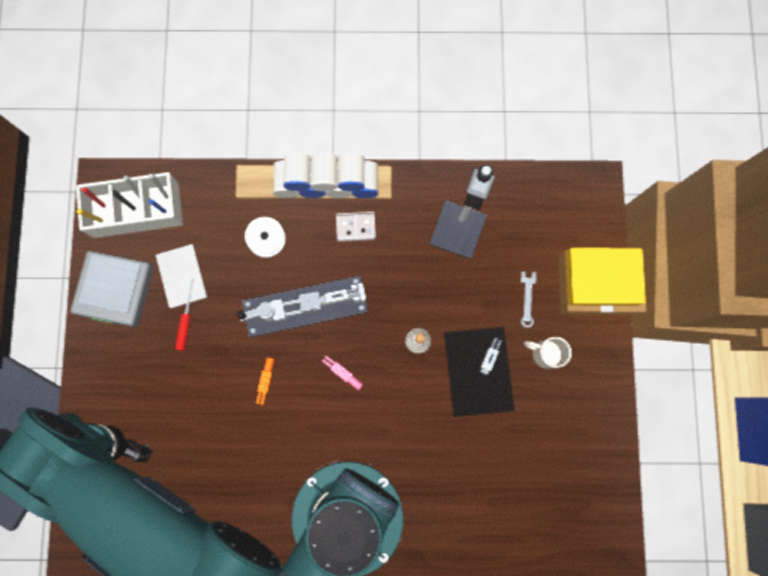

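View pics/side0.png

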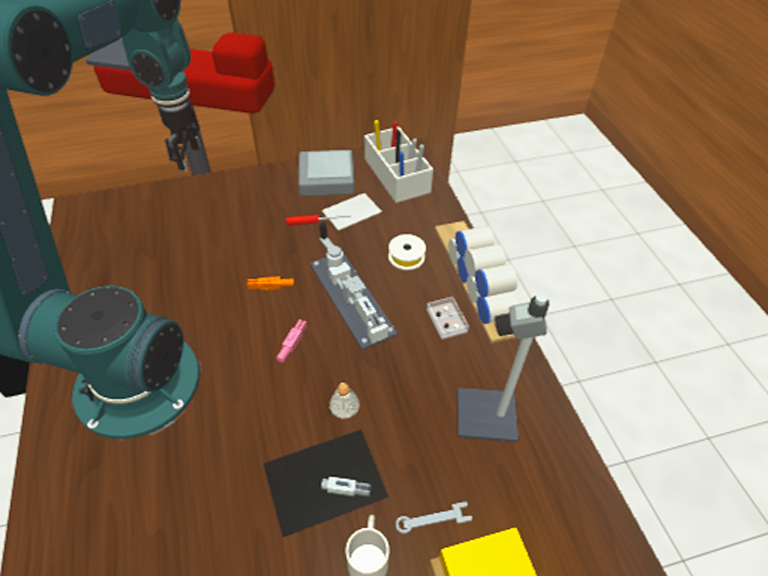

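The top image shows the jig's clamp with its body at (308,300) and nose at about (345,294). The black crank handle is at (241,315). The inspection camera head is at (482,180) and its lens at (474,200).

Things that could be mistaken for the clamp, in top-view pixels:
- Jig clamp at (308,300): this is the one I want.
- Short clamp on the black mat at (490,356).
- Orange clamp at (265,381).
- Pink clamp at (343,372).

I'll check the choice in a close crop.

Run:
```python
from h import *
a=cam("top");b=cam("side")
def crop(c,bx,s): return cv2.resize(c["color"][bx[1]:bx[3],bx[0]:bx[2],::-1],None,fx=s,fy=s,interpolation=cv2.INTER_CUBIC)
A=crop(a,(150,175,260,235),5)           # 550x300
B=crop(a,(280,100,340,180),5)         # 300x400
C=crop(b,(200,140,275,240),4)  #300x400
D=crop(b,(320,185,380,235),5) #300x250
im=np.zeros((600,800,3),np.uint8)
im[:300,:550]=A; im[300:600,:225]=cv2.resize(C,(225,300)); im[300:550,230:530]=D; im[200:600,560:800]=crop(a,(290,100,338,180),5)
cv2.imwrite("pics/crops.png",im)
# heights
P=cloud(a)
for n,c,bx in(("top",a,(150,175,260,235)),("cam",a,(280,100,340,180)),("sidecam",b,(320,185,380,235))):
    Q=cloud(c)[bx[1]:bx[3],bx[0]:bx[2]]
    print(n); print(Q[::4,::5,2].round(0).astype(int))
```

```text
top
[[  -9    4   -5    6    7   -5    6   -3   -2   -2    4   -3  -13   -4
    -6    2    5   -3   -7   -3   -8   -2]
 [   0   -2    5   -2   -4   -1    4    2   -1   -3    0    0  -10    9
    -6    8    5    2   -6    1    0    5]
 [  -9    3    6   -3   -6   -5    7   -4   -3    4    7   -2   -3    0
     0   -4    0    0   -1    3    1    6]
 [   3   -9   -5   -3   -1    3   -4    5    0    7    4    5    4    3
    -5   11   17   10   10    2   -4   -1]
 [  -5    2   -6   -1    2   -1    4   -2   -2  -12   -5   10   10   17
    15   15    9   63   55    3   -7    1]
 [   2    0   -1    1   -5   -4    5   16    5   11    9   74   78   17
    68   66   70   45   61   -1    2   -6]
 [  -1   -6    0    7    6   12    9   13    8   11   78   78   81   64
    71   78   71    9   10    6    0   -6]
 [  -6    1    0   13   17   92   80 1818   31   16   11   76   84   13
    14    9   16   15    4   -6    2   -8]
 [  -4    6  148   92   92  103  100   54   22   24   38   59   13   10
     8   15   10   12   13   13   -4    5]
 [   4   -6  150   93   11   86   82   50   49   13   10   11
[... 2022 characters left out ...]
 -754]
 [  89  117  118  109  106 -750 -744 -764 -747 -742 -750 -750]
 [  75   88   80   81   79 -730 -744 -743  418 -740 -748 -753]
 [  58   83   82   77   79   77 -741  408  413  406 -750 -747]
 [  36   77   72   70  363  371  378  398  407  402 -742 -748]
 [  21   63   63  346  365  367  379  387  391 -753 -750 -745]
 [   8   48  348  355  356  369  373  382  383 -749 -742 -744]
 [   3   10   10  349  352  363  365  364  367 -743 -743 -747]
 [   3   16   12  339  342  348  347  349  352 -738 -742 -749]
 [  -1    2   14   11    3  329  333  310 -740 -747 -759 -747]
 [   4    0   -1    5    1    1  293    0 -748 -753 -745 -747]
 [   0   -1    3   -1    4    1  276    0    2 -754 -755 -758]]
```

View pics/crops.png

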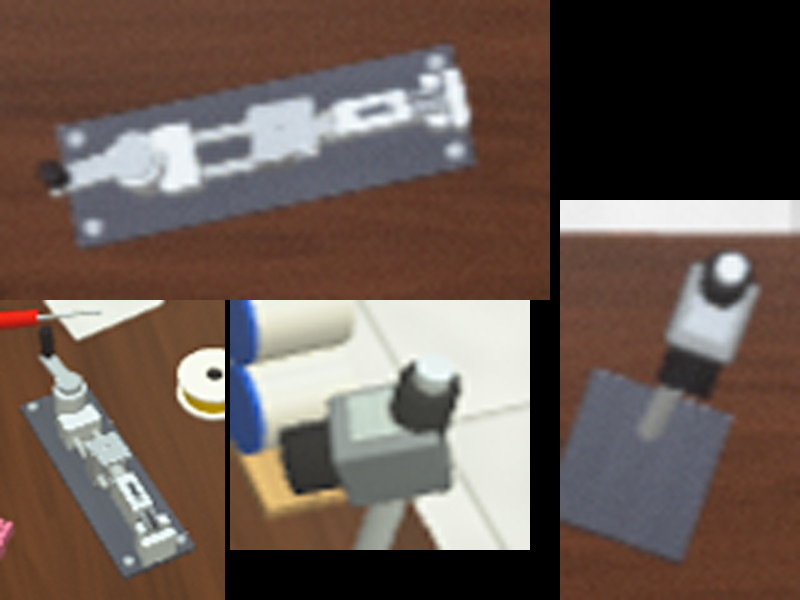

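The crops confirm the metal clamp lying in the jig, with its body at crop (370,112) and its nose between the cheeks at about (440,92). The crank handle is black at (52,176), and the head's box, barrel and knob all show clearly. Next I measure the jig plate, the handle and the head.

```bash
cat > m.py <<'E'
from h import *
a=cam("top");b=cam("side")
def comp(m):
    n,l,s,_=cv2.connectedComponentsWithStats(m.astype(np.uint8)); return l==1+np.argmax(s[1:,4])
def rect(P2):
    (c,s,an)=cv2.minAreaRect(P2.astype(np.float32)); return np.round(c,1),np.round(s,1),round(an,1)
# jig plate: bluish-grey region; everything not wood-brown inside box
im=a["color"].astype(int); m=np.zeros((384,512),bool)
m[175:235,150:260]=True
m&=(im[...,2]>=im[...,0]-3)&(im.max(-1)>50)
m=comp(m); v,u=np.nonzero(m)
sel=np.zeros_like(m)
P=cloud(a)
lo=m&(abs(P[...,2]-11)<14)   # plate only
hull=np.array([onz(a,x,y,12)[:2] for y,x in zip(*np.nonzero(lo))])
print("plate",rect(hull),"n",len(hull))
# dark handle top / clamp blobs
dk=np.zeros_like(m); dk[200:220,152:170]=1; dk&=(im.max(-1)<55)
v,u=np.nonzero(dk); print("handle px",u.mean(),v.mean(),len(u), "at142",onz(a,u.mean(),v.mean(),142).round(1))
for n,c,bx in(("top",a,(280,100,345,185)),("side",b,(320,180,385,240))):
    P=cloud(c); m=np.zeros((384,512),bool); m[bx[1]:bx[3],bx[0]:bx[2]]=1; m&=(P[...,2]>305)&(P[...,2]<450)
    V=c["color"].max(-1); hv=c["color"]
    for nm,mm in(("bright",m&(V>130)),("mid",m&(V>75)&(V<=130)),("dark",m&(V<=75))):
        if mm.sum()<5: print(n,nm,mm.sum());continue
        mm=comp(mm); v,u=np.nonzero(mm); Q=P[mm]; ct=np.median(Q,0)
        w=np.linalg.svd((Q-Q.mean(0)))[2][2]; w*=np.sign(w[2])
        print(n,nm,len(u),"px",u.mean().round(1),v.mean().round(1),"med",ct.round(1),"min",Q.min(0).round(),"max",Q.max(0).round(),"normal",w.round(2))
    print(V[bx[1]:bx[3]:1,bx[0]:bx[2]:1][25:50,10:] if n=="side" else V[110:140,300:330])
E
python3 m.py
```

```text
plate (array([536.3, 119.1]), array([ 97.4, 314.7]), 12.2) n 1238
handle px 161.25 209.875 8 at142 [495.6 258.1 142. ]
top bright 164 px 319.3 123.7 med [ 752.3 -288.5  371.6] min [ 732. -319.  346.] max [ 799. -267.  401.] normal [-0.34  0.28  0.9 ]
top mid 12 px 327.6 114.7 med [ 774.6 -312.4  402.2] min [ 765. -326.  355.] max [ 788. -308.  415.] normal [ 0.   -0.96  0.29]
top dark 84 px 315.5 134.2 med [ 725.1 -280.1  350. ] min [ 710. -304.  334.] max [ 745. -263.  358.] normal [-0.22  0.21  0.95]
[[ 99 104 107 100 100 102 102 105 104  99 104 103 102 107 104 104 103 105
  105 106  91  84  94 115 126 123 110 105 105 107]
 [101  98  98  98  98  96 100 100 101 101  96 102 100 100  99 103 102 105
   96  92  75 103 196 236 236 225 163 106 103 104]
 [ 97  94  96  99  98  96  99  95  99  97  99  99  99  93  98  99 103 111
   95  72  75 162 233 245 245 242 215 129  98 103]
 [ 97  99  96  98 101  97 100 102  97  96 103  99  99  99 102 100 133 157
  125  71  90 196 241 245 245 245 229 156  97 105]
 [105 105 104 103 106 100 105 105 104 104 102  99 101 105 105 107 146 159
  115  69  91 174 
[... 3044 characters left out ...]
12 112 116 113 115 116 124 133 138 138 132 117 106 105 104  76
   59  66  90 103 104 104 108 106 107 108 105 103]]
side bright 197 px 347.6 209.5 med [ 752.7 -298.   373. ] min [ 732. -324.  360.] max [ 776. -268.  385.] normal [-0.42  0.1   0.9 ]
side mid 228 px 352.0 218.7 med [ 760.9 -318.9  355.8] min [ 732. -331.  307.] max [ 786. -274.  385.] normal [-0.49 -0.87  0.08]
side dark 119 px 335.4 216.3 med [ 725.1 -294.6  348.9] min [ 712. -307.  328.] max [ 739. -275.  360.] normal [-0.51 -0.51  0.69]
[[240 238 237 ... 213 219 221]
 [234 233 233 ... 229 234 236]
 [228 226 225 ... 237 237 238]
 ...
 [154 141 134 ... 234 234 234]
 [122 121 118 ... 234 235 235]
 [113 115 115 ... 235 235 235]]
```

Run:
```python
from h import *
a=cam("top");b=cam("side")
def g(c,bx,s,k=5):
    im=cv2.resize(c["color"][bx[1]:bx[3],bx[0]:bx[2],::-1],None,fx=s,fy=s,interpolation=cv2.INTER_CUBIC)
    for u in range(bx[0],bx[2]):
        if u%k==0: cv2.line(im,(int((u-bx[0]+.5)*s),0),(int((u-bx[0]+.5)*s),6 if u%10 else 14),(0,255,255),1); 
        if u%10==0: cv2.putText(im,str(u),(int((u-bx[0]+.5)*s)+2,14),0,.35,(0,255,255))
    for v in range(bx[1],bx[3]):
        if v%10==0: cv2.putText(im,str(v),(0,int((v-bx[1]+.5)*s)+4),0,.35,(0,255,0)); cv2.line(im,(24,int((v-bx[1]+.5)*s)),(30,int((v-bx[1]+.5)*s)),(0,255,0),1)
    return im
A=g(a,(154,180,252,226),8)   #784x368
B=g(b,(208,145,268,230),7)   #420x595
im=np.zeros((600,800,3),np.uint8); im[:368,:784]=A
cv2.imwrite("pics/jt.png",im[:370]); cv2.imwrite("pics/js.png",B)
```

```text
(no output)
```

View pics/jt.png

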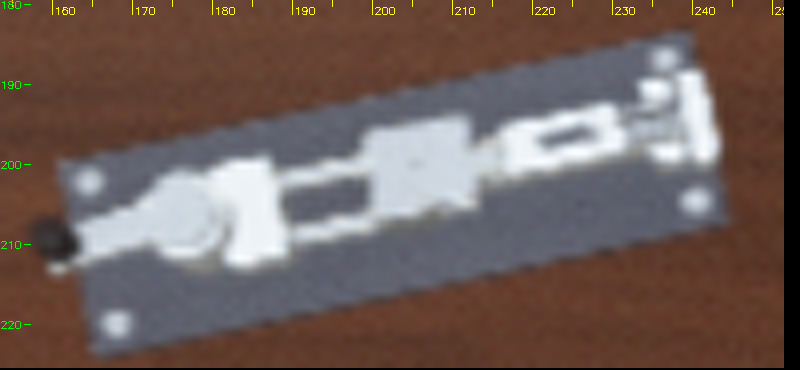

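View pics/js.png

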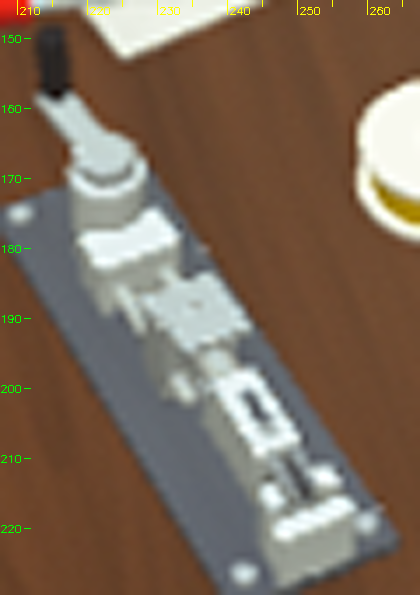

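Run:
```python
from h import *
a=cam("top");b=cam("side")
T=lambda x,y:(154+x/8-.5,180+y/8-.5)
S=lambda x,y:(208+x/7-.5,145+y/7-.5)
def tri(p,q):
    d1=ray(a,*p);d2=ray(b,*q);A=np.stack([d1,-d2],1);s=np.linalg.lstsq(A,b["t"]-a["t"],rcond=None)[0]
    x=a["t"]+d1*s[0];y=b["t"]+d2*s[1];return ((x+y)/2).round(1),np.linalg.norm(x-y).round(1)
for n,p,q in(("handletop",T(50,238),S(52,33)),("boss",T(180,213),S(107,155)),("bodyFL",T(620,103),S(300,430)),("bodytop",T(565,142),S(252,412)),("slot",T(567,138),S(253,405)),("stop",T(697,117),S(315,520)),("jawmid",T(418,162),S(200,307)),
 ):
    print(n,tri(p,q))
print("boss@100",onz(a,*T(180,213),100).round(1),"handle@142",onz(a,*T(50,238),142).round(1),"body@70",onz(a,*T(565,142),70).round(1),"side",onz(b,*S(252,412),70).round(1),onz(b,*S(107,155),100).round(1),onz(b,*S(52,33),142).round(1))
for n,x,y in(("BL",505,125),("BL2",508,180),("FR",622,103),("FR2",630,152)): print(n,onz(a,*T(x,y),69).round(1))
for n,x,y in(("c1",60,160),("c2",690,33),("c3",728,220),("c4",97,352)): print(n,onz(a,*T(x,y),12).round(1))
for n,x,y in(("s1",90,181),("s2",664,59),("s3",696,201),("s4",117,324)): print(n,onz(a,*T(x,y),14).round(1))
print("sidescrews",[onz(b,*S(x,y),14).round(1).tolist() for x,y in((20,213),(367,521),(244,573))])
```

```text
handletop (array([501. , 263.8, 140.7]), np.float64(5.8))
boss (array([518.5, 212.5,  90.6]), np.float64(4.7))
bodyFL (array([573.6,   5.9,  77.7]), np.float64(3.8))
bodytop (array([555.6,  32.6,  66.7]), np.float64(2.5))
slot (array([556.2,  31.3,  73.9]), np.float64(1.9))
stop (array([571.7, -30.5,  48.1]), np.float64(4.0))
jawmid (array([544.7, 102. ,  76.6]), np.float64(3.4))
boss@100 [515.  211.2 100. ] handle@142 [497.9 263.6 142. ] body@70 [553.9  32.5  70. ] side [556.2  30.   70. ] [519.3 203.6 100. ] [503.7 262.7 142. ]
BL [562.1  61.4  69. ]
BL2 [535.5  59.6  69. ]
FR [573.1   5.4  69. ]
FR2 [549.3   1.3  69. ]
c1 [552.2 284.9  12. ]
c2 [617.5 -26.1  12. ]
c3 [523.8 -45.5  12. ]
c4 [457.3 263.5  12. ]
s1 [541.6 269.4  14. ]
s2 [604.  -13.3  14. ]
s3 [532.9 -29.7  14. ]
s4 [470.9 253.8  14. ]
sidescrews [[474.0, 254.1, 14.0], [607.2, -14.0, 14.0], [535.7, -29.6, 14.0]]
```

The grid crops give these positions, using top pixels unless noted:
- **Handle top:** (160,209), and in the side view (215,149).
- **Crank boss:** (176,206).
- **Clamp body centre:** (224,197), and in the side view (243,203).

Triangulated, the jig's x axis lies at -77.6°. The clamp centre is about (556,35,57) and the crank axis about (518,211). The handle is about (501,264), which is 55.4 mm from the axis, so the radius checks. The crank angle is about 0.09 rad.

Next I measure the head in both views and work out the current tool axes.

Run:
```python
from h import *
a=cam("top");b=cam("side")
def g(c,bx,s):
    im=cv2.resize(c["color"][bx[1]:bx[3],bx[0]:bx[2],::-1],None,fx=s,fy=s,interpolation=cv2.INTER_CUBIC)
    return im
A=g(a,(300,105,335,150),12)  #420x540
B=g(b,(325,188,372,233),8)   #376x360
im=np.zeros((540,800,3),np.uint8); im[:,:420]=A; im[:360,424:]=B
for x in range(0,800,50): cv2.line(im,(x,535),(x,540),(0,255,255),1); cv2.putText(im,str(x),(x,532),0,.35,(0,255,255))
for y in range(0,540,50): cv2.putText(im,str(y),(390,y+4),0,.35,(0,255,0))
cv2.imwrite("pics/head.png",im)
s=env.read_state(); print(s["clock"],R.from_quat(s["ee_rot"]).as_matrix().round(3).tolist())
```

```text
0.6 [[0.0, 0.39, 0.921], [0.0, 0.921, -0.39], [-1.0, 0.0, -0.0]]
```

View pics/head.png

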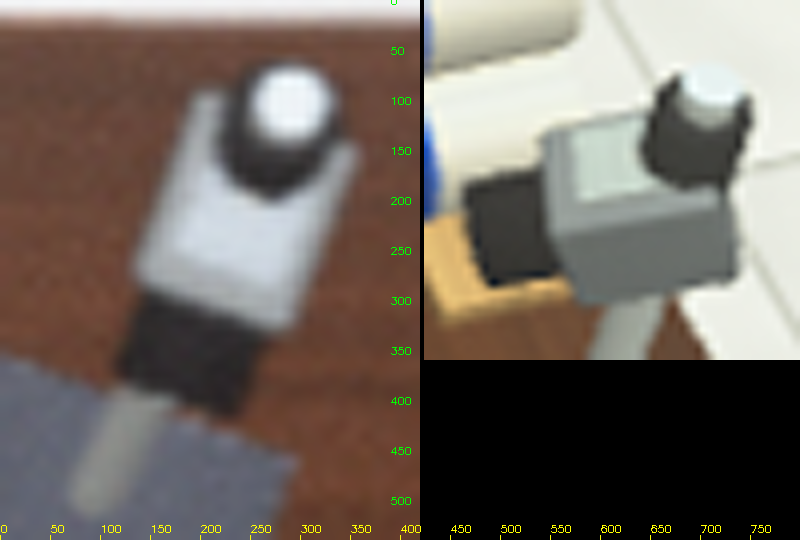

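Run:
```python
from h import *
a=cam("top");b=cam("side")
T=lambda x,y:(300+x/12-.5,105+y/12-.5)
S=lambda x,y:(325+(x-424)/8-.5,188+y/8-.5)
def tri(p,q):
    d1=ray(a,*p);d2=ray(b,*q);A=np.stack([d1,-d2],1);s=np.linalg.lstsq(A,b["t"]-a["t"],rcond=None)[0]
    x=a["t"]+d1*s[0];y=b["t"]+d2*s[1];return (x+y)/2,np.linalg.norm(x-y)
n,e1=tri(T(290,328),S(558,235)); f,e2=tri(T(135,275),S(543,130)); bk,e3=tri(T(358,150),S(735,190))
print("near",n.round(1),e1,"far",f.round(1),e2,"dist",np.linalg.norm(n-f),"back",bk.round(1),e3)
for z in(360,): 
    P=[onz(a,*T(*p),z)[:2] for p in((135,275),(290,328))]; e=P[0]-P[1]; print("front edge @360 yaw y",np.degrees(np.arctan2(e[1],e[0])),np.linalg.norm(e))
# side edges at rising z
for p,q in(((135,275),(190,95)),((290,328),(358,150))):
    A=onz(a,*T(*p),360);
    L=onz(a,*T(*q),385); e=(L-A)[:2]; print("side edge",np.degrees(np.arctan2(e[1],e[0])),np.linalg.norm(e))
w=[onz(a,*T(*p),335)[:2] for p in((118,365),(235,418))]; e=w[0]-w[1]; print("barrel front @335",np.round(w,1),np.linalg.norm(e),np.degrees(np.arctan2(e[1],e[0])))
print("barrel sides",[ (lambda d:np.degrees(np.arctan2(d[1],d[0])))((onz(a,*T(*q),345)-onz(a,*T(*p),330))[:2]) for p,q in(((118,365),(140,298)),((235,418),(268,340)))])
M=(n+f)/2; print("box front top mid",M)
for th in(-17,-18,-20):
    h=np.array([np.cos(np.radians(th)),np.sin(np.radians(th)),0]); z=-np.sin(.42)*h+np.array([0,0,np.cos(.42)]);x=np.cos(.42)*h+np.array([0,0,np.sin(.42)])
    # O at z=330 : lens face; box top above axis unknown k, barrel length L
    print(th,h,x,z)
# top rim of lens (175,402) and side (465,190) upper far rim
p,q=tri(T(175,400),S(470,215)); print("rim top?",p.round(1),q)
for nme,s in(("lens side img mid",(478,238)),): print(nme,onz(b,*S(*s),330).round(1))
```

```text
near [ 731.8 -306.6  359.2] 3.61757686847053 far [ 746.2 -264.3  358.5] 2.3434293181538344 dist 44.62842691501635 back [ 776.6 -322.4  386.8] 9.772831315061849
front edge @360 yaw y 70.66887461790635 44.659203795876024
side edge -15.930867346510787 44.63099245686523
side edge -19.73950134056667 45.12487419563383
barrel front @335 [[ 726.2 -262.1]
 [ 711.2 -294.4]] 35.53269888797609 65.0033685306384
barrel sides [np.float64(-16.29916372804559), np.float64(-21.64332391476755)]
box front top mid [ 738.99291685 -285.4368789   358.83492052]
-17 [ 0.95630476 -0.2923717   0.        ] [ 0.8731913  -0.26696137  0.40776045] [-0.38994326  0.11921762  0.91308894]
-18 [ 0.95105652 -0.30901699  0.        ] [ 0.86839919 -0.28216     0.40776045] [-0.38780324  0.12600491  0.91308894]
-20 [ 0.93969262 -0.34202014  0.        ] [ 0.85802294 -0.31229481  0.40776045] [-0.38316949  0.13946229  0.91308894]
rim top? [ 717.1 -277.7  338.4] 3.4450627996205094
lens side img mid [ 721.5 -281.9  330. ]
```

The head yaw comes out at about -18.7°, with box front edge 44.6 mm (46 given). The lens is about (719,-279,330) and the focus about (581,-232,265), which agrees with the given height of 265. Now I move above the handle and turn the tool to the jig's heading.

Request:
move_arm(xyz=[[0.85,-0.63,0],[0.85,-0.63,0],[0.85,-0.63,0],[0.85,-0.63,0],[0.85,-0.63,0],[0.85,-0.63,0],[0.85,-0.63,0]], dr=[[0,0,-0.65],[0,0,-0.65],[0,0,-0.65],[0,0,-0.65],[0,0,-0.65],[0,0,-0.65],[0,0,-0.65]], fingers=-1, newtons=25)

```text
clock: 1.28
eef_pos: [354.5, 372.2, 217.6]
ee_rot: [0.301, 0.64, -0.301, 0.64]
force: [0.1, 0.5, -0.7]
opening: 0.999
```

Request:
move_arm(xyz=[[0.85,-0.63,0],[0.85,-0.63,0],[0.85,-0.63,0],[0.85,-0.63,0],[0.85,-0.63,0],[0.85,-0.63,0],[0.85,-0.63,0],[0,0,0],[0,0,0]], dr=[[0,0,-0.65],[0,0,-0.65],[0,0,-0.65],[0,0,-0.65],[0,0,-0.65],[0,0,-0.65],[0,0,-0.65],[0,0,0],[0,0,0]])

```text
clock: 2.03
eef_pos: [503.1, 262.1, 217.1]
ee_rot: [0.443, 0.551, -0.443, 0.551]
force: [-0.5, 0.4, -1.0]
opening: 0.995
```

Request:
move_arm(xyz=[[-0.05,0.05,-0.9],[0,0,-0.9],[0,0,-0.9],[0,0,-0.8],[0,0,-0.7],[0,0,0]], dr=[[0,0,0],[0,0,0],[0,0,0],[0,0,0],[0,0,0],[0,0,0]])

```text
clock: 2.53
eef_pos: [498.7, 264.2, 109.7]
ee_rot: [0.441, 0.553, -0.444, 0.551]
force: [-1.1, 0.4, -0.9]
opening: 0.996
```

Run:
```python
from h import *
a=cam("top");b=cam("side")
A=cv2.resize(a["color"][180:226,140:205,::-1],None,fx=6,fy=6,interpolation=cv2.INTER_CUBIC)
B=cv2.resize(b["color"][110:180,180:245,::-1],None,fx=6,fy=6,interpolation=cv2.INTER_CUBIC)
im=np.zeros((430,790,3),np.uint8); im[:276,:390]=A; im[:420,395:785]=B
cv2.imwrite("pics/hand.png",im); s=env.read_state(); print(s["eef_pos"],s["force"],s["joint_pos"])
```

```text
[500.40333172 264.59212708 112.88250791] [-0.09934989  0.6397825  -0.27853988] [ 3.42393221e-01  3.83591647e-01 -1.58646420e-01  1.02917299e+00
  9.01492930e-05  1.69480381e+00]
```

View pics/hand.png

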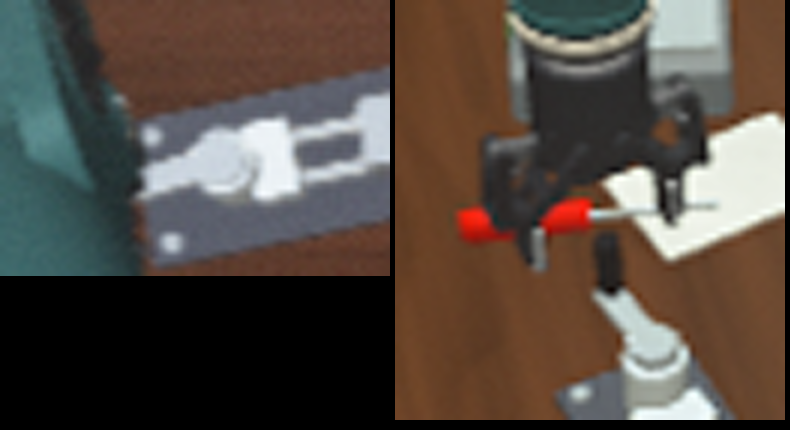

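Run:
```python
from h import *
b=cam("side")
S=lambda x,y:(180+(x-395)/6-.5,110+y/6-.5)
for z in(115,121): print(z,[onz(b,*S(*p),z).round(1).tolist() for p in((540,266),(672,224))])
print("handle top",onz(b,*S(607,238),142).round(1),"handle base",onz(b,*S(612,290),96).round(1))
print("tip depth",pt(b,*S(540,262)),pt(b,*S(672,219)),"handle",pt(b,*S(609,262)))
for i in range(4): env.read_camera("side"); print(env.read_state()["eef_pos"].round(1))
```

```text
115 [[459.9, 277.2, 115.0], [552.2, 294.0, 115.0]]
121 [[459.2, 270.8, 121.0], [551.0, 287.6, 121.0]]
handle top [503.4 263.  142. ] handle base [503.5 262.4  96. ]
tip depth [456.94665531 246.18348239 147.74988284] [549.35865956 277.58008993 134.6687892 ] handle [502.17548266 255.33256342 128.15764826]
[501.4 264.7 113.8]
[501.5 264.6 113.8]
[501.6 264.5 113.7]
[501.5 264.4 113.5]
```

The picture shows the open fingertips at side-crop (540,266) and (672,224), either side of the handle at (609,262). The handle position agrees at (503,263). I close on it lightly and look again by the numbers.

Request:
move_arm(xyz=[[0.05,-0.05,0],[0,0,0],[0,0,0],[0,0,0],[0,0,0],[0,0,0],[0,0,0],[0,0,0]], dr=[[0,0,0],[0,0,0],[0,0,0],[0,0,0],[0,0,0],[0,0,0],[0,0,0],[0,0,0]], fingers=1, newtons=30)

```text
clock: 3.55
eef_pos: [502.3, 262.9, 112.6]
ee_rot: [0.443, 0.551, -0.443, 0.551]
force: [-1.1, -0.2, 3.6]
opening: 0.191
```

Run:
```python
from h import *
b=cam("side")
cv2.imwrite("pics/hand2.png",cv2.resize(b["color"][120:180,185:240,::-1],None,fx=8,fy=8,interpolation=cv2.INTER_CUBIC)); s=env.read_state(); print(s["clock"],s["eef_pos"],s["force"],s["opening"])
```

```text
3.6 [502.32495277 262.91957192 112.58482918] [-1.11546899 -0.2622896   3.20787247] 0.18867741212807265
```

View pics/hand2.png

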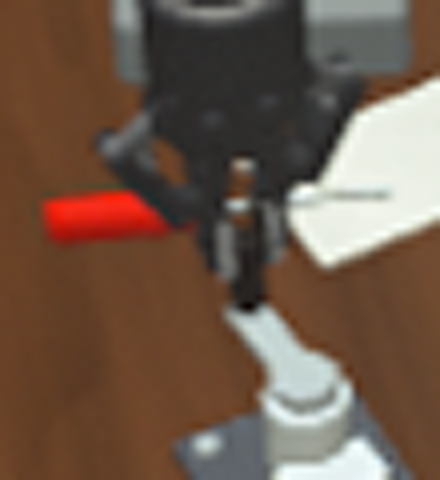

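The fingers are closed round the sleeve at about (245,250), just above the crank arm, with an opening of 0.19 (about 16 mm). I work out the circle.

Run:
```python
import numpy as np
c=np.array([518,210.3]);A=np.radians(106.7+15*np.arange(0,26));
P=c+55*np.stack([np.cos(A),np.sin(A)],1);q=np.round((P-P[0])/25,2);d=np.diff(q,axis=0).round(2)
for i in range(0,25,5): print(i,np.c_[d[i:i+5],0*d[i:i+5,:1]].tolist(), P[min(i+5,25)].round(1))
```

```text
0 [[-0.52, -0.24, -0.0], [-0.45, -0.36, -0.0], [-0.33, -0.46, -0.0], [-0.21, -0.54, -0.0], [-0.06, -0.57, -0.0]] [463.  208.7]
5 [[0.09, -0.57, 0.0], [0.24, -0.52, 0.0], [0.36, -0.45, 0.0], [0.47, -0.33, 0.0], [0.54, -0.21, 0.0]] [505.3 156.8]
10 [[0.57, -0.06, 0.0], [0.56, 0.1, 0.0], [0.53, 0.23, 0.0], [0.44, 0.36, 0.0], [0.34, 0.47, 0.0]] [566.4 184.2]
15 [[0.2, 0.54, 0.0], [0.06, 0.57, 0.0], [-0.09, 0.56, -0.0], [-0.24, 0.53, -0.0], [-0.36, 0.44, -0.0]] [555.7 250.3]
20 [[-0.46, 0.34, -0.0], [-0.54, 0.2, -0.0], [-0.57, 0.06, -0.0], [-0.57, -0.09, -0.0], [-0.52, -0.24, -0.0]] [489.1 257.1]
```

Request:
move_arm(xyz=[[-0.52,-0.24,0],[-0.45,-0.36,0],[-0.33,-0.46,0],[-0.21,-0.54,0],[-0.06,-0.57,0],[0,0,0]], dr=[[0,0,0],[0,0,0],[0,0,0],[0,0,0],[0,0,0],[0,0,0]])

```text
clock: 4.1
eef_pos: [463.4, 207.2, 112.7]
ee_rot: [0.443, 0.551, -0.443, 0.551]
force: [2.8, -1.9, -2.0]
opening: 0.191
```

Request:
move_arm(xyz=[[0.09,-0.57,0],[0.24,-0.52,0],[0.36,-0.45,0],[0.47,-0.33,0],[0.54,-0.21,0],[0,0,0]], dr=[[0,0,0],[0,0,0],[0,0,0],[0,0,0],[0,0,0],[0,0,0]])

```text
clock: 4.6
eef_pos: [508.1, 156.2, 112.5]
ee_rot: [0.444, 0.551, -0.443, 0.551]
force: [1.2, -0.8, 4.3]
opening: 0.195
```

Request:
move_arm(xyz=[[0.57,-0.06,0],[0.56,0.1,0],[0.53,0.23,0],[0.44,0.36,0],[0.34,0.47,0],[0,0,0]], dr=[[0,0,0],[0,0,0],[0,0,0],[0,0,0],[0,0,0],[0,0,0]])

```text
clock: 5.1
eef_pos: [567.7, 185.7, 112.5]
ee_rot: [0.443, 0.551, -0.442, 0.551]
force: [-0.3, 2.9, 6.7]
opening: 0.193
```

Run:
```python
from h import *
b=cam("side"); save(b,"mid.png",(200,140,270,240),6)
```

```text
(no output)
```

View pics/mid.png

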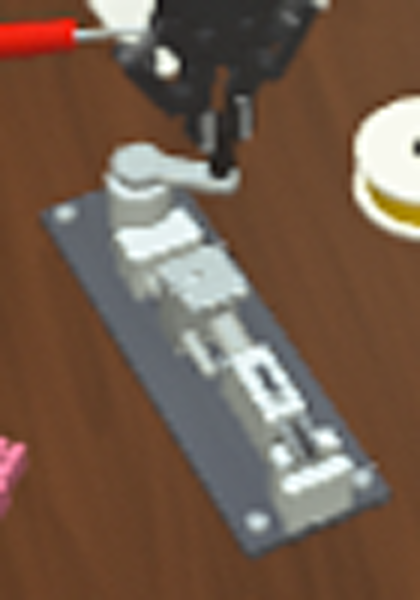

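The crank arm has followed the gripper (handle at (222,165)) and the jaw plate at (205,275) is drawing back. I carry on.

Request:
move_arm(xyz=[[0.2,0.54,0],[0.06,0.57,0],[-0.09,0.56,0],[-0.24,0.53,0],[-0.36,0.44,0],[0,0,0]], dr=[[0,0,0],[0,0,0],[0,0,0],[0,0,0],[0,0,0],[0,0,0]])

```text
clock: 5.65
eef_pos: [554.1, 252.2, 112.6]
ee_rot: [0.442, 0.552, -0.443, 0.551]
force: [-3.2, 1.1, 4.5]
opening: 0.193
```

Request:
move_arm(xyz=[[-0.46,0.34,0],[-0.54,0.2,0],[-0.57,0.06,0],[0,0,0]], dr=[[0,0,0],[0,0,0],[0,0,0],[0,0,0]])

```text
clock: 5.98
eef_pos: [514.3, 265.4, 112.6]
ee_rot: [0.442, 0.551, -0.443, 0.552]
force: [-1.3, -5.0, 2.2]
opening: 0.191
```

Request:
move_arm(xyz=[[-0.57,-0.09,0],[-0.17,-0.06,0],[-0.17,-0.07,0],[0,0,0]], dr=[[0,0,0],[0,0,0],[0,0,0],[0,0,0]])

```text
clock: 6.32
eef_pos: [493.3, 259.6, 112.6]
ee_rot: [0.443, 0.551, -0.443, 0.552]
force: [1.7, -5.5, 1.7]
opening: 0.194
```

Request:
move_arm(xyz=[[-0.17,-0.1,0],[0,0,0]], dr=[[0,0,0],[0,0,0]])

```text
clock: 6.48
eef_pos: [490.2, 257.7, 112.7]
ee_rot: [0.443, 0.551, -0.442, 0.552]
force: [6.4, -0.8, -3.5]
opening: 0.193
```

Request:
move_arm(xyz=[[-0.08,-0.05,0],[0,0,0]], dr=[[0,0,0],[0,0,0]])

```text
clock: 6.65
eef_pos: [489.8, 257.3, 112.8]
ee_rot: [0.444, 0.55, -0.441, 0.552]
force: [14.5, 5.6, -8.3]
opening: 0.197
```

Request:
move_arm(xyz=[[-0.08,-0.05,0],[0,0,0]], dr=[[0,0,0],[0,0,0]])

```text
clock: 6.82
eef_pos: [489.3, 256.9, 113.1]
ee_rot: [0.445, 0.55, -0.44, 0.552]
force: [21.4, 11.3, -12.5]
opening: 0.193
```

At the hard stop: the force is rising and the angle is about 6.6 rad. I relax the push, open and rise.

Request:
move_arm(xyz=[[0.12,0.08,0],[0,0,0]], dr=[[0,0,0],[0,0,0]])

```text
clock: 6.98
eef_pos: [490.0, 257.5, 112.8]
ee_rot: [0.443, 0.551, -0.442, 0.552]
force: [7.3, 0.3, 1.2]
opening: 0.194
```

Request:
move_arm(xyz=[[0,0,0],[0,0,0],[0,0,0],[0,0,0],[0,0,0],[0,0,0],[0,0,0],[0,0,0]], dr=[[0,0,0],[0,0,0],[0,0,0],[0,0,0],[0,0,0],[0,0,0],[0,0,0],[0,0,0]], fingers=-1)

```text
clock: 7.65
eef_pos: [488.5, 256.7, 112.5]
ee_rot: [0.443, 0.551, -0.443, 0.551]
force: [-0.5, 0.1, 0.6]
opening: 0.998
```

Request:
move_arm(xyz=[[0,0,0.7],[0,0,1],[0,0,1],[0,0,1],[0,0,0]], dr=[[0,0,0],[0,0,0],[0,0,0],[0,0,0],[0,0,0]])

```text
clock: 8.07
eef_pos: [490.1, 257.2, 209.3]
ee_rot: [0.445, 0.55, -0.441, 0.552]
force: [1.1, -0.4, 0.6]
opening: 0.999
```

Request:
move_arm(xyz=[[0.27,-0.89,0],[0.27,-0.89,0],[0.27,-0.89,0],[0.27,-0.89,0],[0.27,-0.89,0],[0.27,-0.89,0],[0.27,-0.89,0],[0.27,-0.89,0],[0.27,-0.89,0],[0.28,-0.85,0]], dr=[[0,0,0],[0,0,0],[0,0,0],[0,0,0],[0,0,0],[0,0,0],[0,0,0],[0,0,0],[0,0,0],[0,0,0]])

```text
clock: 8.9
eef_pos: [556.4, 33.9, 204.7]
ee_rot: [0.443, 0.551, -0.443, 0.551]
force: [0.4, -0.7, -0.1]
opening: 1.0
```

Request:
move_arm(xyz=[[0,0,-1],[0,0,-1],[0,0,-1],[0,0,-0.8],[0,0,0],[0,0,0]], dr=[[0,0,0],[0,0,0],[0,0,0],[0,0,0],[0,0,0],[0,0,0]])

```text
clock: 9.4
eef_pos: [555.8, 35.2, 109.7]
ee_rot: [0.443, 0.552, -0.443, 0.551]
force: [0.1, 0.6, 0.2]
opening: 1.004
```

Run:
```python
from h import *
b=cam("side"); save(b,"pre.png",(190,110,280,240),4.6)
s=env.read_state(); print(s["clock"],s["eef_pos"],R.from_quat(s["ee_rot"]).as_matrix().round(3).tolist())
M=np.array([[463.4,207.2],[508.1,156.2],[567.7,185.7],[554.1,252.2],[514.3,265.4],[490.2,257.7],[502.3,262.9]])
x=np.linalg.lstsq(np.c_[2*M,np.ones(7)],(M**2).sum(1),rcond=None)[0]; print("hinge",x[:2],np.sqrt(x[2]+x[:2]@x[:2]))
```

```text
9.45 [556.57310245  35.1541721  110.74046661] [[0.0, 0.977, 0.215], [0.0, 0.215, -0.977], [-1.0, 0.0, 0.0]]
hinge [518.39088804 210.32473195] 55.09450788595211
```

View pics/pre.png

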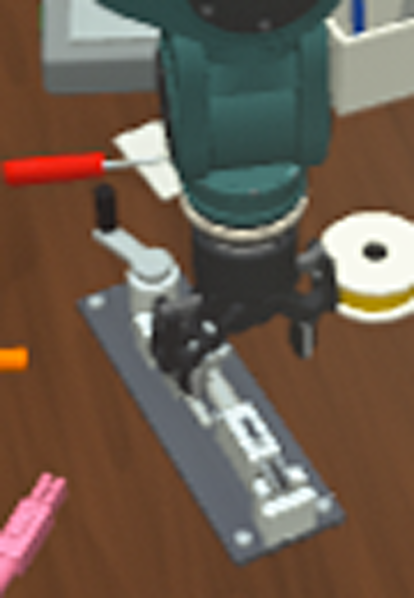

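The crank handle is at (105,205), in the open position. The tail is bare of the jaw at (215,385), and the fingers straddle the clamp body at (255,430). The hinge fitted from the motion is (518.4,210.3) with a 55.1 mm radius, which confirms the jig pose. I descend and grip.

Request:
move_arm(xyz=[[0,0,-0.8],[0,0,-0.8],[0,0,-0.5],[0,0,-0.35],[0,0,0]], dr=[[0,0,0],[0,0,0],[0,0,0],[0,0,0],[0,0,0]])

```text
clock: 9.87
eef_pos: [556.3, 35.2, 48.4]
ee_rot: [0.443, 0.551, -0.443, 0.551]
force: [0.2, -0.1, -0.2]
opening: 1.001
```

Request:
move_arm(xyz=[[0,0,0],[0,0,0],[0,0,0],[0,0,0],[0,0,0],[0,0,0],[0,0,0],[0,0,0],[0,0,0]], dr=[[0,0,0],[0,0,0],[0,0,0],[0,0,0],[0,0,0],[0,0,0],[0,0,0],[0,0,0],[0,0,0]], fingers=1, newtons=40)

```text
clock: 10.62
eef_pos: [556.7, 35.2, 49.4]
ee_rot: [0.443, 0.551, -0.443, 0.552]
force: [-1.1, 0.4, 6.4]
opening: 0.267
```

Request:
move_arm(xyz=[[0,0,0],[0,0,0.2],[0,0,0.4],[0,0,0.6],[0,0,0.8]], dr=[[0,0,0],[0,0,0],[0,0,0],[0,0,0],[0,0,0]], newtons=60)

```text
clock: 11.03
eef_pos: [555.6, 35.2, 99.1]
ee_rot: [0.443, 0.552, -0.443, 0.551]
force: [0.4, -0.1, -1.3]
opening: 0.251
```

Request:
move_arm(xyz=[[0,0,0.8],[0,0,0.8],[0,0,0.8],[0,0,0.8],[0,0,0.8],[0,0,0.8],[0,0,0.8],[0,0,0]], dr=[[0,0,0],[0,0,0],[0,0,0],[0,0,0],[0,0,0],[0,0,0],[0,0,0],[0,0,0]])

```text
clock: 11.7
eef_pos: [557.3, 35.1, 242.9]
ee_rot: [0.444, 0.55, -0.442, 0.553]
force: [1.0, 0.3, -1.7]
opening: 0.253
```

Run:
```python
from h import *
b=cam("side"); a=cam("top")
A=cv2.resize(b["color"][90:240,190:290,::-1],None,fx=4,fy=4,interpolation=cv2.INTER_CUBIC); B=cv2.resize(a["color"][150:230,150:250,::-1],None,fx=4,fy=4,interpolation=cv2.INTER_CUBIC)
im=np.zeros((600,800,3),np.uint8); im[:,:400]=A; im[:320,400:]=B; cv2.imwrite("pics/lift.png",im)
s=env.read_state(); print(s["clock"],s["eef_pos"],s["force"],s["opening"],s["joint_pos"])
h=np.radians(-18.7);t=.42
X=np.array([np.cos(t)*np.cos(h),np.cos(t)*np.sin(h),np.sin(t)]);Y=np.array([-np.sin(h),np.cos(h),0]);Z=np.cross(X,Y)
F=np.array([719,-279,330])-160*X
Rt=np.stack([-Z,Y,X],1)   # tool x,y,z
Rn=R.from_quat(s["ee_rot"]).as_matrix(); print("clamp frame now should be x=",Rn[:,2])
print("focus",F,"tcp", F+(-Z)*11+Z*(48.9+11-57), "rotvec world deg",np.degrees(R.from_matrix(Rt@Rn.T).as_rotvec()))
```

```text
11.8 [556.47549126  35.1599515  239.26359847] [-0.20596917 -0.23008751 -2.06236134] 0.2522507408708489 [-8.30644484e-02  3.14008962e-01  8.43194515e-02  1.33997598e+00
  2.97967470e-05  1.27064297e+00]
clamp frame now should be x= [ 2.15387621e-01 -9.76528586e-01  3.05886094e-04]
focus [ 580.6180434  -232.16029187  264.75832751] tcp [ 583.74654602 -233.21923158  257.36230709] rotvec world deg [-18.7516732 -16.7204355  57.9507816]
```

View pics/lift.png

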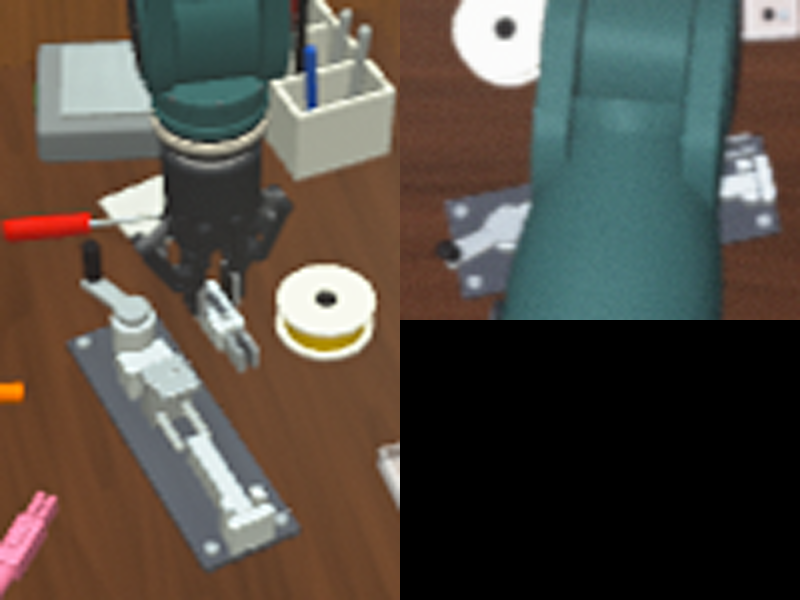

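The clamp is held by its body at side-crop (225,320), clear of the jig, and the crank is still open. Next I go to the focus pose in 12 rows, then settle.

Request:
move_arm(xyz=[[0.09,-0.89,0.06],[0.09,-0.9,0.06],[0.09,-0.89,0.06],[0.09,-0.9,0.06],[0.09,-0.89,0.06],[0.09,-0.9,0.06]], dr=[[-0.26,-0.232,0.805],[-0.26,-0.232,0.805],[-0.26,-0.232,0.805],[-0.26,-0.232,0.805],[-0.26,-0.232,0.805],[-0.26,-0.232,0.805]])

```text
clock: 12.3
eef_pos: [569.2, -99.8, 246.5]
ee_rot: [0.274, 0.566, -0.3, 0.717]
force: [0.5, 0.5, -1.4]
opening: 0.246
```

Request:
move_arm(xyz=[[0.09,-0.89,0.06],[0.09,-0.9,0.06],[0.09,-0.89,0.06],[0.09,-0.9,0.06],[0.09,-0.89,0.06],[0.1,-0.9,0.06],[0,0,0],[0,0,0],[0,0,0],[0,0,0]], dr=[[-0.26,-0.232,0.805],[-0.26,-0.232,0.805],[-0.26,-0.232,0.805],[-0.26,-0.232,0.805],[-0.26,-0.232,0.805],[-0.26,-0.232,0.805],[0,0,0],[0,0,0],[0,0,0],[0,0,0]])

```text
clock: 13.13
eef_pos: [583.4, -232.5, 256.2]
ee_rot: [0.089, 0.538, -0.137, 0.827]
force: [-0.6, 0.0, -1.8]
opening: 0.258
```

Run:
```python
from h import *
b=cam("side"); a=cam("top")
for i in range(6): env.read_camera("side")
s=env.read_state(); Rn=R.from_quat(s["ee_rot"]).as_matrix(); print(s["clock"],s["eef_pos"],s["force"],s["opening"])
h=np.radians(-18.7);t=.42
X=np.array([np.cos(t)*np.cos(h),np.cos(t)*np.sin(h),np.sin(t)]);Y=np.array([-np.sin(h),np.cos(h),0]);Z=np.cross(X,Y)
F=np.array([719,-279,330])-160*X
print("err mm",F-8.1*Z-s["eef_pos"],"rot err deg",np.degrees(R.from_matrix(np.stack([-Z,Y,X],1)@Rn.T).as_rotvec()))
A=cv2.resize(b["color"][180:270,260:380,::-1],None,fx=5.5,fy=5.5,interpolation=cv2.INTER_CUBIC)
cv2.imwrite("pics/fs.png",A)
cv2.imwrite("pics/ft.png",cv2.resize(a["color"][95:195,250:350,::-1],None,fx=6,fy=6,interpolation=cv2.INTER_CUBIC))
```

```text
13.5333 [ 583.66186116 -233.11076336  256.73883015] [-0.08640705 -0.02615025 -1.3076866 ] 0.25419808897516105
err mm [ 0.08468486 -0.10846822  0.62347694] rot err deg [ 0.02724117 -0.06472725  0.00397747]
```

View pics/fs.png

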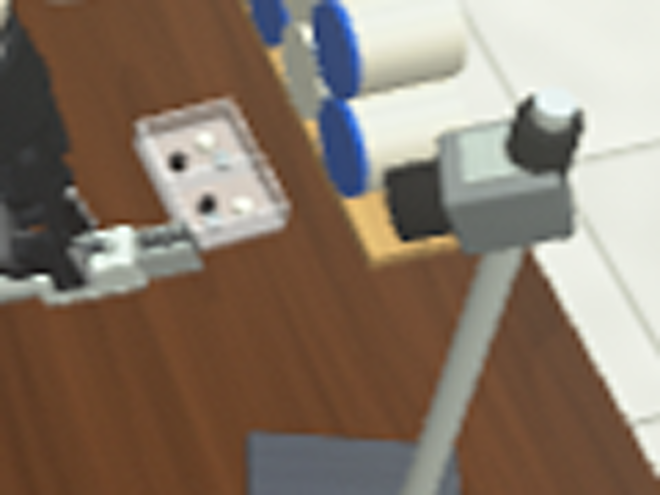

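Run:
```python
from h import *
h=np.radians(-18.7);t=.42
X=np.array([np.cos(t)*np.cos(h),np.cos(t)*np.sin(h),np.sin(t)]);Y=np.array([-np.sin(h),np.cos(h),0]);Z=np.cross(X,Y)
O=np.array([719,-279,330.]);F=O-160*X
def proj(c,p):
    q=c["R"].T@(p-c["t"]); return np.array([c["cx"]+c["fx"]*q[0]/-q[2],c["cy"]-c["fy"]*q[1]/-q[2]])
b=cam("side");a=cam("top")
for n,p in(("nose",F+60*X),("noseR",F+60*X-8*Y),("noseL",F+60*X+8*Y),("lens",O),("lens top rim",O+19*Z),("lens near",O-19*Y),("bodytopFR",F+30*X-12*Y+12*Z)):
    print(n,((proj(b,p)+.5-[260,180])*5.5).round(0),((proj(a,p)+.5-[250,95])*6).round(0))
P=cloud(b); r=(P-O)
L=np.stack([(P-F)@X,(P-F)@Y,(P-F)@Z],-1)
m=(abs(L[...,1])<40)&(abs(L[...,2])<30)&(L[...,0]>32)&(L[...,0]<75)
print("nose side pts",m.sum(),np.percentile(L[m],[5,50,95],axis=0).round(1).tolist())
P=cloud(a);L=np.stack([(P-F)@X,(P-F)@Y,(P-F)@Z],-1)
for lo,hi in((32,75),(-5,30)):
    m=(abs(L[...,1])<14 if lo<0 else abs(L[...,1])<40)&(abs(L[...,2])<30)&(L[...,0]>lo)&(L[...,0]<hi)
    print("top pts",m.sum(),np.percentile(L[m],[5,50,95],axis=0).round(1).tolist() if m.sum() else "")
    # halves midline for yaw
m=(abs(L[...,1])<40)&(abs(L[...,2])<30)&(L[...,0]>32)&(L[...,0]<75)
if m.sum(): 
  v,u=np.nonzero(m); print("nose top px crop",((u.mean()+.5-250)*6).round(),((v.mean()+.5-95)*6).round(),"umin/max",((u.min()-250)*6,(u.max()+1-250)*6,(v.min()-95)*6,(v.max()+1-95)*6))
im=b["color"][180:270,260:380].astype(int)
print(im.max(-1)[38:54,26:40])
```

```text
nose [193. 244.] [329. 425.]
noseR [193. 257.] [343. 430.]
noseL [193. 231.] [316. 421.]
lens [387. 204.] [388. 258.]
lens top rim [377. 182.] [389. 262.]
lens near [391. 235.] [421. 269.]
bodytopFR [129. 261.] [332. 485.]
nose side pts 109 [[32.7, -10.3, -9.0], [47.7, -6.3, 5.2], [62.1, 6.9, 11.1]]
top pts 37 [[32.9, -7.8, -6.3], [46.4, -2.0, 7.3], [58.6, 8.1, 15.0]]
top pts 50 [[9.6, -10.9, 1.1], [19.6, 0.3, 10.6], [28.6, 11.4, 16.2]]
nose top px crop 321.0 449.0 umin/max (np.int64(300), np.int64(342), np.int64(420), np.int64(480))
[[107 107 105 101 134 169 198 224 225 192 118  79 128 184]
 [106 106 107 102 108 153 183 205 221 216 204 197 203 210]
 [105 103 103 101 121 162 193 199 188 204 206 206 228 226]
 [145 157 173 178 147 145 154 123 148 217 228 194 182 173]
 [156 155 136 144 136 106 107  80 100 161 194 188 175 179]
 [106 117 111  95 108  84  86 103  95 115 171 195 192 195]
 [ 91  89  98  99  99 138 178 177 144 103 155 183 173 157]
 [146 176 157 162 176 173 167 149 143 117 119 131 119 114]
 [170 166 142 144 149 145 139 134 137 125 111 105 105 107]
 [142 138 132 134 133 134 134 136 136 138 123 108 109 109]
 [131 133 135 134 135 135 136 137 137 140 123 109 106 109]
 [142 134 136 136 137 131 124 121 113 107 108 103 104 109]
 [152 123 122 115 112 111 109 108 103 100 103 102 103 108]
 [149 121 115 110 108 106 106 106 105 100 102 103 102 106]
 [111 115 114 112 107 109 106 107 106 104 101 103 102 105]
 [110 114 115 114 109 107 107 106 107 105 103 103 103 105]]
```

By projection, the nose tip lies within about 1 px of where it should be in both views. The lens edge agrees in the top view and lies about 3 mm farther off in the side view. I make a small 1.5 mm trim towards the lens, settle, and check that it is still.

Request:
move_arm(xyz=[[0.05,-0.02,0.05],[0,0,0],[0,0,0],[0,0,0],[0,0,0],[0,0,0],[0,0,0],[0,0,0]], dr=[[0,0,0],[0,0,0],[0,0,0],[0,0,0],[0,0,0],[0,0,0],[0,0,0],[0,0,0]])

```text
clock: 14.3
eef_pos: [584.8, -233.9, 258.0]
ee_rot: [0.088, 0.537, -0.137, 0.828]
force: [-0.4, 0.9, -2.1]
opening: 0.253
```

Run:
```python
from h import *
for i in range(6): env.read_camera("side")
s=env.read_state(); print(s["clock"],s["eef_pos"],s["force"],s["opening"],abs(s["joint_vel"]).max())
print(env.finish_job())
```

```text
14.6 [ 584.8410584  -233.84617227  257.99556739] [-0.06421345  0.330533   -2.04010798] 0.25398942891415555 0.0013638612126423192
the job is handed in; nothing more can be done
None
```

I wound the crank anticlockwise through a full turn to its stop, at about 6.6 rad, where the force rose. I left it there and lifted the clamp out. It was handed in at 14.6 s, held still at the inspection camera's focus point.

**Last checks:**
- **Hold:** the joints were at rest (under 0.002 rad/s). The wrist carried about 2 N, near the clamp's weight of 1.6 N, and the opening was steady at about 22 mm.
- **Pose:** before a last 1.5 mm trim towards the lens, the tool was within 0.7 mm and 0.1° of the target I had worked out. The nose tip was within about one pixel in both views.
- **Crank and bench:** the last picture of the jig showed the crank still open and the tail free. The arm touched nothing on the bench other than the crank handle and the clamp.

**What disagreed:** the side view put the lens about 3 mm farther away than the top view did. The trim takes out roughly half of that, so the 160 mm distance could be off by 1 to 3 mm. The head's heading, which I took as -18.7°, is good to about 1°. I did not take or measure another picture after the trim.

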